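# Take the ink roller out of its foam case and stand it in the pot

### The job

Pull the ink roller straight up out of its tight foam cutout in the tool case, holding it by the roller end that sticks out and wiggling it a little if it sticks. Then lower it handle first into the empty pale pot, until the handle is at the bottom before you let go (do not drop it in), and leave the scraper and the dabber in their places in the case.

Things in the scene. Friction and masses are not known exactly. Their poses are not given: they have to be found in the camera images.
- roller_mid (a point): Centre of the ink roller's black rubber cylinder (32 mm diameter, 50 mm long, level) in a steel fork 62 mm wide (y), 12 thick, on an upright square wooden handle; 0.17 kg. z up, y along the cylinder, x across it: grip here across the 32 mm. Handle 20 x 20 mm, 28 to 133 mm below this point; its lower 55 mm sit in a foam cutout, squeezed on both x sides: 10 to 16 N to pull out, gives 4 mm in x.
- pot_rim (a point): Centre of the mouth of the empty pale ceramic pot: loose, 0.6 kg, round, straight walls 4 mm thick, 72 mm outside, 64 mm inside, 95 mm high, inner floor 89 mm below this point. z up. When the ink roller stands upright in it on its handle's end, the roller's centre is 44 mm above this point; let go, it leans on the rim by up to about 26 degrees.
- scraper_mid (a point): Bystander in the case: scraper, steel blade 60 mm wide (y), 4 thick, on a like, shorter handle. This point is in the blade, 133 mm above the table; blade top 22 mm higher: the roller's handle must pass above it. The case: wooden, fixed, 120 x 308 mm, rim 86 mm high, filled with grey foam 80 mm high; three like cutouts in a row 95 mm apart along y, floors 25 mm above the table.
- dabber_mid (a point): Bystander in the case: dabber, a round wooden mushroom head 52 mm in diameter on a like, shorter square wooden handle. This point is in the middle of the head, 133 mm above the table; the head's top is 22 mm higher, and the roller's handle must pass above it. z up.
Things that resemble listed ones, but are neither listed nor needed, are in the scene too. What is shaped like the part that bears roller_mid but yellow is not meant.

How it is judged (in metres and radians):
On the way, in this order (a step that is already met when the one before it is completed fails the run):
1. the ink roller is pulled out of its cutout and lifted clear above the case, still about upright (height (world z) of roller_mid above 0.225 m and angle between roller_mid's own z axis and vertical below 0.5 rad), for 0.1 s.
2. the ink roller, still held by the gripper, is lowered into the pot until its handle's end is within about 15 mm of the floor (contact force between the fingers and roller above 0.5 N and z of roller_mid in the frame of pot_rim below 0.06 m and horizontal distance between roller_mid and pot_rim below 0.045 m), for 0.1 s.
At the end, for the whole second after the job is handed in: The ink roller stands handle down in the pot, on its floor (roller centre 22 to 56 mm above the mouth, within 55 mm of the pot's axis, leaning less than 34 degrees); the pot stands upright on the table (within 7 degrees); the scraper and the dabber are within 20 mm of where they were in the case (z of roller_mid in the frame of pot_rim between 0.022 and 0.056 m and horizontal distance between roller_mid and pot_rim below 0.055 m and angle between roller_mid's own z axis and vertical below 0.6 rad and angle between pot_rim's own z axis and vertical below 0.12 rad and height (world z) of pot_rim below 0.105 m and distance of each of scraper_mid, dabber_mid from where it was at the start of the episode below 0.02 m); the robot touches nothing.
It fails at once if the scraper or the dabber is pulled from its place in the case (moved more than 30 mm) (distance of any of scraper_mid, dabber_mid from where it was at the start of the episode above 0.03 m).
It fails at once if the pot is knocked over (angle between pot_rim's own z axis and vertical above 0.6 rad).
It also fails if it takes over 48 s, if anything falls off the work surface, if the arm or the gripper's body presses on something with over 40 N, if the wrist force passes 120 N, or if a joint passes its speed limit or range.

### The arm

A 6-joint arm with a two-finger parallel gripper is mounted at the origin on the work surface. World frame = base frame: x ahead of the robot, y to its left, z up, the work surface at z = 0. Lengths are in mm, angles in rad, forces in N, time in s.
With the tool pointing down it reaches from about 275 to 750 mm from the base axis. Payload 10.2 kg.
Tool frame: the origin (TCP) lies at the very end of the fingers, on their centre line; the grasp point (between the pads) lies 19 mm behind it (ctrl.grip_depth is the distance from the TCP to the grasp point, in mm); z points along the fingers, x is the direction in which the jaws open and shut, and the axes are right-handed (so a half turn about z gives the same grasp; the last joint's range is limited). The gripper opens to 85 mm and grips with 20 to 120 N. Pads are 22 mm wide; open, the fingers measure 114 mm over their backs; the gripper's body (76 mm by 85 mm) begins 54 mm behind the grasp point. The pads swing forward as they close: fully open they stand 13 mm farther back than shut.
Start: joints at [-1.448, 0.313, 1.498, -0, 1.331, -0.223], TCP at [177.936, -493.933, 191.494] pointing down, gripper open.
Joint ranges: [-2.94, 2.94], [-0.97, 2.17], [0.19, 2.56], [-1.23, 4.37], [0.02, 3.11], [-2.88, 2.88]. Speed limits (rad/s): [2.39, 2.39, 3.01, 3.14, 3.14, 3.14].

### API

Orientations are given as a unit quaternion [w, x, y, z].
In Python, from rig import ctrl gives the robot as it stands.
- The arm moves only by the tool play_rows, never from a script. Its argument "motion" is a list of rows, each a list of 2 entries, a list of its own where there are three numbers: the shift along the tool's x, y, z in mm, then the turn, a rotation vector about the tool's x, y, z in degrees. A call has 1 to 20 rows; each row shifts and turns the commanded pose from where the row before left it, along the tool's axes as they then stand; what a row does not reach is not made up. A row lasts 1/12 s, in which the tool goes at most 41.7 mm and 7.16 degrees, less where a joint would pass 70% of its speed; a pose out of reach is approached as far as the arm can. A call with a gripper value outside its range is refused whole. "fingers" is the finger opening in mm, from 0 to 85.4, set as the call begins (left out, the last holds). The fingers move at their own pace and stop on an object; "squeeze" is the grip in N (left out, the last holds). Time passes only in rows, so rows that do not move let the fingers close. It gives the time, the measured TCP pose, the force and the opening at its end, in the units of the state.
- ctrl.sense(): the state, without advancing time (a new reading comes with each control period).
- ctrl.capture(name): name is "side" or "top" or "wrist"; returns the picture (400x640x3 uint8, red, green, blue); there is no depth.
- ctrl.get_calibration(name): a dict with "K" (3x3 intrinsics, pixels), "R" (3x3) and "t" (3): a world point X has camera coordinates R X + t; the wrist camera has in their place "tool_from_camera" (4x4, takes a point from camera to tool coordinates, whose origin is the TCP and whose axes are the tool frame's). Camera axes: x right, y down, z forward; pixel columns grow to the right and rows downward; lengths in mm; the calibration is good to about 2 mm. A picture is of the moment at which its call begins: read the wrist's pose just before it. get_calibration takes no time and is no camera call.
- ctrl.finish_job(): hands the job in, once; it reports no verdict.
Trained networks look in the newest picture that a camera, given by its name, has taken for a name from the list of things; names that differ only in an ending like _2 or _b are one class to them, and where a whole thing is asked for, a point or a joint stands for the part that bears it (a point fixed in the world has none). Each returns a list of dicts, best first, with "p" (0 to 1); they miss things now and then, are a little off and sometimes report something else, mostly with a low value. They report only what shows in the picture. A call takes as long as a camera call. They do not tell look-alikes from the thing itself.
- ctrl.spot_in(camera, name): "position" ([column, row] as shares, 0 to 1, of the picture: columns of its width, rows of its height, amid what is visible of it).
The state is a dict: "time_s": time; "joints": joint angles; "dq": joint speeds; "tau": joint torques, N m; "eef_pos": TCP position; "ee_rot": TCP orientation; "force": force on the tool from outside, world axes, zero at the start; "wrist_torque": the same for the moment, N m; "grip_width": opening from 0.0 (shut) to 1.0 (fully open).
Only numpy, scipy, OpenCV 4.12 (cv2) and the standard library are available. Lean on these libraries where they do the work, as an engineer would, in place of code of your own. Each camera call takes 0.05 s, during which the arm holds its last target. There are 200 camera calls.

## Working session

There is one attempt and no reset: what is moved stays moved. The work goes in short steps, Python scripts to look and compute and a tool call to move; the robot and the scene stay as the last step left them, time stands still between calls to the robot, and variables do not carry over. Pictures are saved under pics/ and viewed, about 8 in all and at most 12, crops included, and the job is handed in when it is done.

Besides the shell and the picture viewer there is one more tool, called after ">>>" as name([rows], argument=value, ...), one row to a line, values as JSON. play_rows: Moves the arm, as the interface text tells. Its arguments: {"type":"object","properties":{"motion":{"type":"array"},"fingers":{"type":"number"},"squeeze":{"type":"number"}},"required":["motion"]}

```bash
mkdir -p pics; ls
cat > h.py <<'E'
import numpy as np, cv2
from rig import ctrl
def save(cam,fn,crop=None,scale=1):
    im=np.asarray(ctrl.capture(cam)); 
    o=im if crop is None else im[crop[1]:crop[3],crop[0]:crop[2]]
    o=cv2.resize(o,None,fx=scale,fy=scale,interpolation=cv2.INTER_CUBIC)
    cv2.imwrite('pics/'+fn,o[...,::-1]); return im
def Rq(q): 
    from scipy.spatial.transform import Rotation as R
    return R.from_quat([q[1],q[2],q[3],q[0]])
def P(cam,s=None):
    c=ctrl.get_calibration(cam); K=np.array(c['K'])
    if cam=='wrist':
        s=s or ctrl.sense(); T=np.eye(4);T[:3,:3]=Rq(s['ee_rot']).as_matrix();T[:3,3]=s['eef_pos']
        E=np.linalg.inv(T@np.array(c['tool_from_camera']))[:3]
    else: E=np.c_[np.array(c['R']),np.array(c['t'])]
    return K@E
def tri(obs):
    A=[]
    for M,(u,v) in obs: A+= [u*M[2]-M[0], v*M[2]-M[1]]
    A=np.array(A); A/=np.linalg.norm(A[:,:3],axis=1)[:,None]
    return np.linalg.lstsq(A[:,:3],-A[:,3],rcond=None)[0]
def proj(M,X):
    p=M@np.r_[X,1]; return p[:2]/p[2]
def onz(M,uv,z):
    u,v=uv; A=np.array([u*M[2]-M[0], v*M[2]-M[1]]); 
    return np.linalg.solve(A[:,:2],-A[:,3]-A[:,2]*z)
E
python3 - <<'E'
from h import *
np.set_printoptions(precision=1,suppress=True)
a=save('side','s1.png');b=save('top','t1.png');
cv2.imwrite('pics/st.png',cv2.resize(np.vstack([a,b])[...,::-1],None,fx=.75,fy=.75))
for c in('side','top'):
  for n in('roller_mid','pot_rim','scraper_mid','dabber_mid'):
    print(c,n,[(np.round(np.array(d['position'])*[640,400],1),round(d['p'],2)) for d in ctrl.spot_in(c,n)])
s=ctrl.sense();print(s['time_s'],s['force'],s['ee_rot'])
E
```

```text
pics
side roller_mid [(array([329.5, 256.9]), 0.91), (array([259.9, 223.7]), 0.84)]
side pot_rim [(array([341.3, 183.8]), 0.9)]
side scraper_mid [(array([289.7, 208. ]), 0.92)]
side dabber_mid [(array([224.6, 251.1]), 0.62)]
top roller_mid [(array([246.1, 148.5]), 0.89), (array([269.6, 236.9]), 0.89), (array([181.5, 236.3]), 0.61)]
top pot_rim [(array([433.4, 162. ]), 0.72)]
top scraper_mid [(array([297.9, 159. ]), 0.91)]
top dabber_mid [(array([196.6, 143.6]), 0.81)]
0.5 [ 0.  -0.1  0.2] [-0.   0.8 -0.6 -0. ]
```

View pics/st.png

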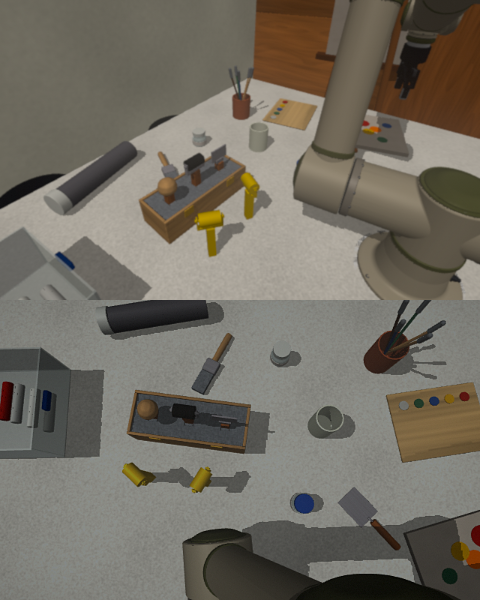

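The picture shows the case at top (250,160), with dabber, black roller and scraper in a row. The pale pot is at top (440,160). Roller candidates: black in the case, top (246,148) / side (260,224); yellow, top (270,237) / side (330,257); yellow, top (181,236) / side (280,290). The black one in the case fits the description.

Run:
```python
from h import *
np.set_printoptions(precision=1,suppress=True)
S,T=P('side'),P('top')
for n,a,b in(('roller',(259.9,223.7),(246.1,148.5)),('pot',(341.3,183.8),(433.4,162)),('scr',(289.7,208),(297.9,159)),('dab',(224.6,251.1),(196.6,143.6))):
    X=tri([(S,a),(T,b)]);print(n,X,proj(S,X)-a,proj(T,X)-b, onz(T,b,160 if n=='roller' else 95 if n=='pot' else 133))
i=cv2.imread('pics/t1.png')[100:280,150:480];j=cv2.imread('pics/s1.png')[130:340,180:480]
i=cv2.resize(i,(790,431));cv2.imwrite('pics/tc.png',i)
print(ctrl.get_calibration('wrist'),ctrl.sense()['ee_rot'])
```

```text
roller [568.7 124.6 137. ] [-1.6 -0.5] [0.9 1.7] [565.6 122.1]
pot [ 581.8 -240.2   38.8] [1.  0.2] [-0.7 -1.4] [ 564.9 -225.1]
scr [557.5  32.7 126.3] [0.2 0. ] [-0.1 -0.2] [555.4  32.1]
dab [578.7 218.2 124.9] [-2.1 -0.8] [1.2 2. ] [580.2 218.1]
{'K': array([[285. ,   0. , 318.9],
       [  0. , 285. , 200.9],
       [  0. ,   0. ,   1. ]]), 'tool_from_camera': array([[   1. ,    0. ,   -0. ,    0.3],
       [   0. ,    1. ,    0.3,  -79.9],
       [   0. ,   -0.3,    1. , -182.3],
       [   0. ,    0. ,    0. ,    1. ]])} [-0.   0.8 -0.6 -0. ]
```

View pics/tc.png

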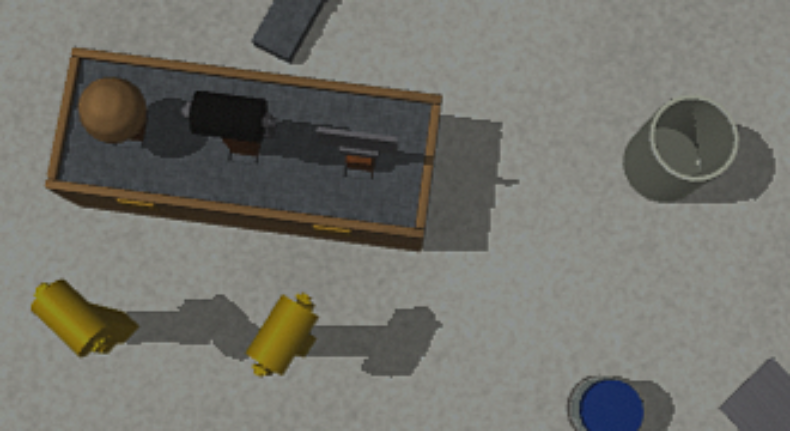

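```bash
cat >> h.py <<'E'
def tool(d): return Rq(ctrl.sense()['ee_rot']).inv().apply(d)
E
python3 - <<'E'
from h import *
np.set_printoptions(precision=2,suppress=True)
s=ctrl.sense();R=Rq(s['ee_rot']).as_matrix();print(R, np.degrees(np.arctan2(R[1,0],R[0,0])))
print('rim',onz(P('top'),(439.5,158),95), 'roller', onz(P('top'),(245.2,148.5),158))
E
```

```text
[[ 0.34 -0.94 -0.  ]
 [-0.94 -0.34  0.  ]
 [-0.   -0.   -1.  ]] -70.18785596349981
rim [ 573.05 -236.98] roller [566.06 124.08]
```

>>> play_rows([
  [[0,0,-13],[0,0,-6.4]],
  [[0,0,-13],[0,0,-6.4]],
  [[0,0,-13],[0,0,-6.4]],
  [[0,0,-13],[0,0,-6.4]],
  [[0,0,-13],[0,0,-6.4]],
  [[0,0,-13],[0,0,-6.4]],
  [[0,0,-13],[0,0,-6.4]],
  [[0,0,-13],[0,0,-6.4]],
  [[0,0,-13],[0,0,-6.4]],
  [[0,0,-13],[0,0,-6.1]],
], fingers=85)

```text
time_s: 1.33
eef_pos: [177.9, -493.9, 322.2]
ee_rot: [0.0, 0.999, -0.054, -0.0]
force: [0.6, 0.2, -0.4]
grip_width: 0.997
```

>>> play_rows([
  [[15.8,-32.9,0],[0,0,0]],
  [[15.8,-32.9,0],[0,0,0]],
  [[15.8,-32.9,0],[0,0,0]],
  [[15.8,-32.9,0],[0,0,0]],
  [[15.8,-32.9,0],[0,0,0]],
  [[15.8,-32.9,0],[0,0,0]],
  [[15.8,-32.9,0],[0,0,0]],
  [[15.8,-32.9,0],[0,0,0]],
  [[15.8,-32.9,0],[0,0,0]],
  [[15.8,-32.9,0],[0,0,0]],
  [[15.8,-32.9,0],[0,0,0]],
  [[15.8,-32.9,0],[0,0,0]],
  [[15.8,-32.9,0],[0,0,0]],
  [[15.8,-32.9,0],[0,0,0]],
  [[15.8,-32.9,0],[0,0,0]],
  [[15.8,-32.9,0],[0,0,0]],
  [[15.8,-32.9,0],[0,0,0]],
  [[15.8,-32.9,0],[0,0,0]],
  [[15.8,-32.9,0],[0,0,0]],
  [[15.8,-32.9,0],[0,0,0]],
])

```text
time_s: 3.0
eef_pos: [566.8, 126.0, 321.5]
ee_rot: [0.0, 0.998, -0.056, 0.0]
force: [0.6, -1.1, 0.3]
grip_width: 0.996
```

>>> play_rows([
  [[0,0,0],[0,0,0]],
  [[0,0,0],[0,0,0]],
  [[0,0,0],[0,0,0]],
])

```text
time_s: 3.25
eef_pos: [566.1, 123.8, 321.4]
ee_rot: [0.0, 0.998, -0.057, -0.0]
force: [0.4, -0.0, -0.3]
grip_width: 0.995
```

Run:
```python
from h import *
np.set_printoptions(precision=1,suppress=True)
s=ctrl.sense();print(s['time_s'],s['eef_pos'],s['ee_rot'],s['joints'],s['force'])
W=P('wrist',s);a=save('wrist','w1.png');save
T,S=P('top'),P('side')
for n in('roller_mid','scraper_mid','dabber_mid','pot_rim'):
    print(n,[(np.round(np.array(d['position'])*[640,400],1),round(d['p'],2)) for d in ctrl.spot_in('wrist',n)])
d=ctrl.spot_in('wrist','roller_mid')
if d:
    w=np.array(d[0]['position'])*[640,400]
    print(onz(W,w,158),tri([(W,w),(T,(245.2,148.5))]),tri([(W,w),(T,(245.2,148.5)),(S,(259.9,223.7))]))
```

```text
3.25 [566.1 123.8 321.4] [ 0.   1.  -0.1 -0. ] [ 0.   0.4  1.1 -0.   1.7  0.1] [ 0.4 -0.  -0.3]
roller_mid [(array([188.3,  98.9]), 0.96), (array([317.1, 174.3]), 0.69), (array([215.3, 207.3]), 0.56)]
scraper_mid []
dabber_mid [(array([318.5,  96.6]), 0.71)]
pot_rim [(array([340.7, 328.1]), 0.62)]
[428.6 229.8] [509.1 155.5 333.7] [501.  177.1 234.9]
```

View pics/w1.png

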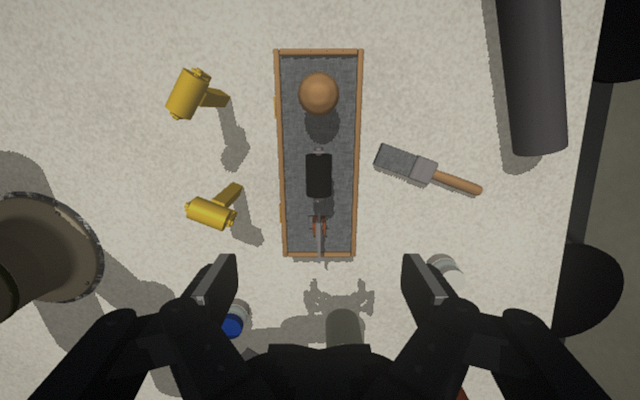

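The wrist view shows the black roller at (318,175), between the dabber head (318,95) and the scraper (318,235). The yellow ones lie outside the case at (190,95) and (210,210). The case is in line with the jaws, and the black roller is confirmed as the choice.

Run:
```python
from h import *
np.set_printoptions(precision=2,suppress=True)
W=P('wrist');T,S=P('top'),P('side')
def gray_blob(cam,im,c,r):
    g=im[c[1]-r:c[1]+r,c[0]-r:c[0]+r].max(2); return g
for w in((317.1,174.3),(318.2,175)):
    print('roller z158',onz(W,w,158),tri([(W,w),(T,(245.2,148.5))]),tri([(W,w),(T,(245.2,148.5)),(S,(259.9,223.7))]))
print('dab',tri([(W,(318.5,94)),(T,(196.6,143.6)),(S,(224.6,251.1))]))
im=cv2.imread('pics/w1.png'); c=cv2.imread('pics/t1.png')
for M,i,(x0,y0,x1,y1) in((W,im,(295,145,345,205)),(T,c,(225,132,270,165))):
    m=(i[y0:y1,x0:x1].max(2)<33).astype(np.uint8); n,l,st,ce=cv2.connectedComponentsWithStats(m); k=1+st[1:,4].argmax()
    pts=np.argwhere(l==k)[:,::-1]+[x0,y0]; r=cv2.minAreaRect(pts.astype(np.float32)); print(st[k],ce[k]+[x0,y0],r)
    b=cv2.boxPoints(r); print([onz(M,p,165) for p in b])
```

```text
roller z158 [564.98 125.47] [565.61 124.75 157.09] [566.23 124.57 140.47]
roller z158 [566.23 124.43] [566.24 124.24 157.26] [566.91 124.03 139.95]
dab [578.03 218.74 125.6 ]
[27  9  5  2  7] [324.   154.57] ((324.0, 154.5), (4.0, 1.0), -0.0)
[array([573.71, 149.6 ]), array([573.84, 150.78]), array([578.56, 150.24]), array([578.44, 149.06])]
[  4   6  33  22 567] [244.77 148.35] ((244.77511596679688, 148.43667602539062), (31.91753578186035, 18.502920150756836), 7.594643592834473)
[array([550.92, 152.42]), array([584.03, 150.1 ]), array([577.64,  94.39]), array([544.64,  97.14])]
```

>>> play_rows([
  [[0,0,16],[0,0,0]],
  [[0,0,16],[0,0,0]],
  [[0,0,16],[0,0,0]],
  [[0,0,16],[0,0,0]],
  [[0,0,16],[0,0,0]],
  [[0,0,16],[0,0,0]],
  [[0,0,16],[0,0,0]],
  [[0,0,16],[0,0,0]],
  [[0,0,14],[0,0,0]],
  [[0,0,12],[0,0,0]],
  [[0,0,10],[0,0,0]],
  [[0,0,8],[0,0,0]],
  [[0,0,6],[0,0,0]],
  [[0,0,4],[0,0,0]],
  [[0,0,0],[0,0,0]],
  [[0,0,0],[0,0,0]],
])

```text
time_s: 4.88
eef_pos: [566.4, 124.1, 139.8]
ee_rot: [-0.0, 0.998, -0.057, 0.0]
force: [-0.1, -0.0, -0.4]
grip_width: 0.995
```

>>> play_rows([
  [[0,0,0],[0,0,0]],
  [[0,0,0],[0,0,0]],
  [[0,0,0],[0,0,0]],
  [[0,0,0],[0,0,0]],
  [[0,0,0],[0,0,0]],
  [[0,0,0],[0,0,0]],
  [[0,0,0],[0,0,0]],
  [[0,0,0],[0,0,0]],
  [[0,0,0],[0,0,0]],
  [[0,0,0],[0,0,0]],
], fingers=20, squeeze=80)

```text
time_s: 5.72
eef_pos: [566.3, 124.1, 139.5]
ee_rot: [0.0, 0.998, -0.057, -0.0]
force: [-0.7, -0.2, 0.2]
grip_width: 0.235
```

>>> play_rows([
  [[0,0,-2],[0,0,0]],
  [[0,0,-2],[0,0,0]],
  [[0,0,-2],[0,0,0]],
  [[0,0,-2],[0,0,0]],
  [[0,0,0],[0,0,0]],
])

```text
time_s: 6.13
eef_pos: [566.5, 124.1, 148.1]
ee_rot: [-0.0, 0.998, -0.057, 0.0]
force: [0.4, -0.4, 0.0]
grip_width: 0.23
```

The opening is exactly the 20 mm I commanded, and the lift showed no force, so nothing is held. I'll look from the side and the wrist.

Run:
```python
from h import *
np.set_printoptions(precision=2,suppress=True)
a=save('side','s2.png');b=save('wrist','w2.png')
a=cv2.resize(a[120:320,180:400],(660,600));b=cv2.resize(b,(640,400))
cv2.imwrite('pics/s2c.png',a[...,::-1]);cv2.imwrite('pics/w2c.png',b[...,::-1])
```

```text
(no output)
```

View pics/s2c.png

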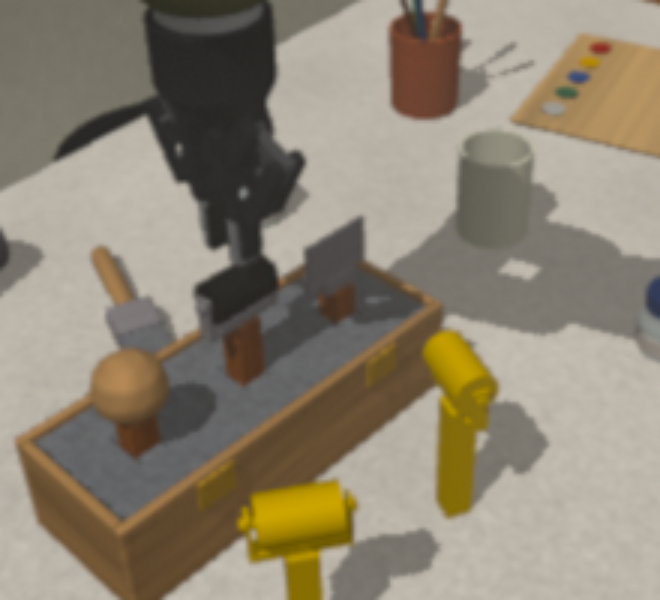

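View pics/w2c.png

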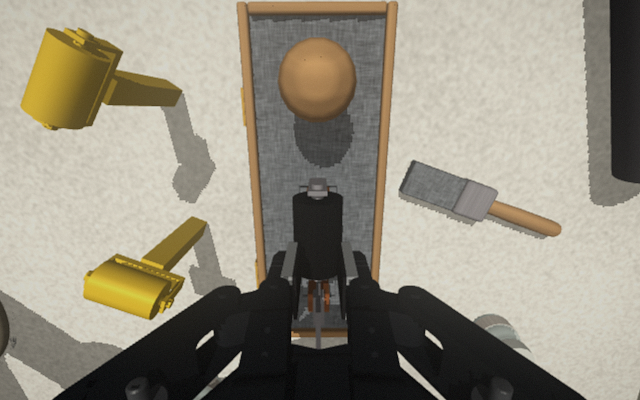

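Run:
```python
from h import *
np.set_printoptions(precision=3,suppress=True)
s=ctrl.sense();W=P('wrist',s);S,T=P('side'),P('top');t=np.array(s['eef_pos']);print(t, ctrl.get_calibration('wrist')['tool_from_camera'])
print('tcp wrist',proj(W,t),'side',proj(S,t),(proj(S,t)-[180,120])*3)
for z in(158,150,140): 
    p=np.array([566,124.3,z]);print(z,proj(W,p),(proj(S,p)-[180,120])*3,proj(T,p))
for c in('side','wrist'):
    print(c,[(np.round(np.array(d['position'])*[640,400],1),round(d['p'],2)) for d in ctrl.spot_in(c,'roller_mid')])
# cylinder in current wrist pic: centre approx (318,235)
print([onz(W,(318,235),z) for z in(158,145)], tri([(W,(318,235)),(S,(180+237/3,120+290/3))]))
```

```text
[566.295 124.152 147.615] [[   1.       0.      -0.001    1.302]
 [   0.       0.952    0.307  -78.923]
 [   0.001   -0.307    0.952 -182.344]
 [   0.       0.       0.       1.   ]]
tcp wrist [317.417 228.412] side [258.843 219.582] [236.529 298.746]
158 [316.85  234.538] [235.491 287.307] [245.074 148.533]
150 [316.944 229.646] [236.422 296.339] [245.866 149.748]
140 [317.051 224.042] [237.569 307.474] [246.833 151.229]
side [(array([255.7, 222.5]), 0.8), (array([279.8, 297.7]), 0.65), (array([327. , 255.7]), 0.58)]
wrist [(array([142.6, 278.9]), 0.73), (array([317.9, 228.2]), 0.67), (array([75.4, 84.7]), 0.65)]
[array([566.716, 123.884]), array([565.979, 117.947])] [566.576 122.367 154.264]
```

Run:
```python
import cv2,numpy as np
b=cv2.imread('pics/w2.png')[170:350,240:400];a=cv2.imread('pics/s2.png')[150:260,215:305]
b=cv2.resize(b,None,fx=3.3,fy=3.3,interpolation=3);a=cv2.resize(a,None,fx=5.4/1.0*0.5,fy=5.4,interpolation=3) if 0 else cv2.resize(a,(270*b.shape[0]//330,b.shape[0]),interpolation=3)
o=np.hstack([b,a]);o=np.clip(o.astype(float)*1.8+15,0,255).astype(np.uint8);print(o.shape,b.shape);cv2.imwrite('pics/c3.png',o[:600,:])
```

```text
(594, 1014, 3) (594, 528, 3)
```

View pics/c3.png

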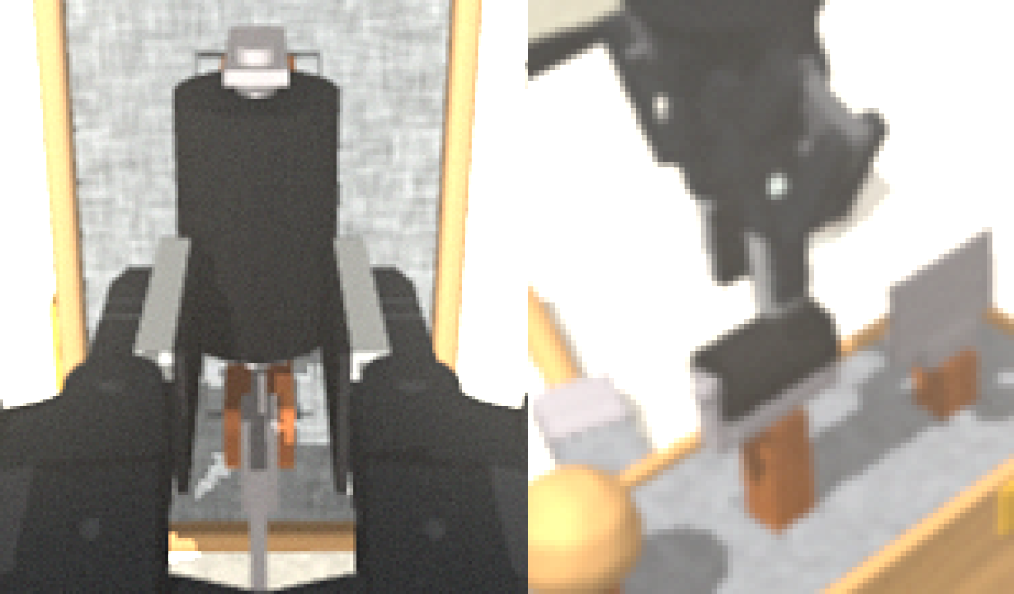

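The pads seem to flank the cylinder, but the lift showed no force. I'll command the fingers fully shut to settle whether something is between them. Any object will stop them.

>>> play_rows([
  [[0,0,4],[0,0,0]],
  [[0,0,4],[0,0,0]],
  [[0,0,0],[0,0,0]],
  [[0,0,0],[0,0,0]],
  [[0,0,0],[0,0,0]],
  [[0,0,0],[0,0,0]],
  [[0,0,0],[0,0,0]],
], fingers=0, squeeze=80)

```text
time_s: 6.92
eef_pos: [566.3, 124.2, 139.6]
ee_rot: [-0.0, 0.998, -0.057, 0.0]
force: [-0.4, 0.0, -0.6]
grip_width: 0.002
```

>>> play_rows([
  [[0,0,-2],[0,0,0]],
  [[0,0,-2],[0,0,0]],
  [[0,0,-2],[0,0,0]],
  [[0,0,-2],[0,0,0]],
])

```text
time_s: 7.25
eef_pos: [566.3, 124.1, 147.8]
ee_rot: [-0.0, 0.998, -0.057, 0.0]
force: [-0.3, 0.4, 0.5]
grip_width: -0.001
```

Fully shut, so nothing is held. I'll look again with the fingers shut.

Run:
```python
from h import *
a=save('side','s4.png');b=save('wrist','w4.png');t=save('top','t4.png')
f=lambda i,x0,y0,w,h,W: cv2.resize(i[y0:y0+h,x0:x0+w],(W,int(h*W/w)),interpolation=3)
A=f(a,190,110,130,195,390);B=f(b,240,150,160,230,405);B=B[:585];A=A[:B.shape[0]];
h=min(A.shape[0],B.shape[0]);o=np.hstack([A[:h],B[:h]])
o=np.clip(o.astype(float)*1.5+10,0,255).astype(np.uint8);cv2.imwrite('pics/c4.png',o[...,::-1]);print(o.shape)
c=ctrl.get_calibration('side');print('side cam at',-np.array(c['R']).T@np.array(c['t']));c=ctrl.get_calibration('top');print(-np.array(c['R']).T@np.array(c['t']))
s=ctrl.sense();t=np.array(s['eef_pos']);
for k in(0,20,40): 
    q=t+[0,0,k];print(k,(proj(P('side'),q)-[190,110])*3,(proj(P('wrist',s),q)-[240,150])*405/160)
```

```text
(582, 795, 3)
side cam at [126.91392679 543.49792063 628.23830166]
[378.02315944  -6.24225214 842.12476719]
0 [206.45384577 328.56612589] [195.96254461 198.4798488 ]
20 [204.11075758 305.85932253] [195.48162926 230.68234154]
40 [201.69390407 282.43766149] [194.88609356 270.5599092 ]
```

View pics/c4.png

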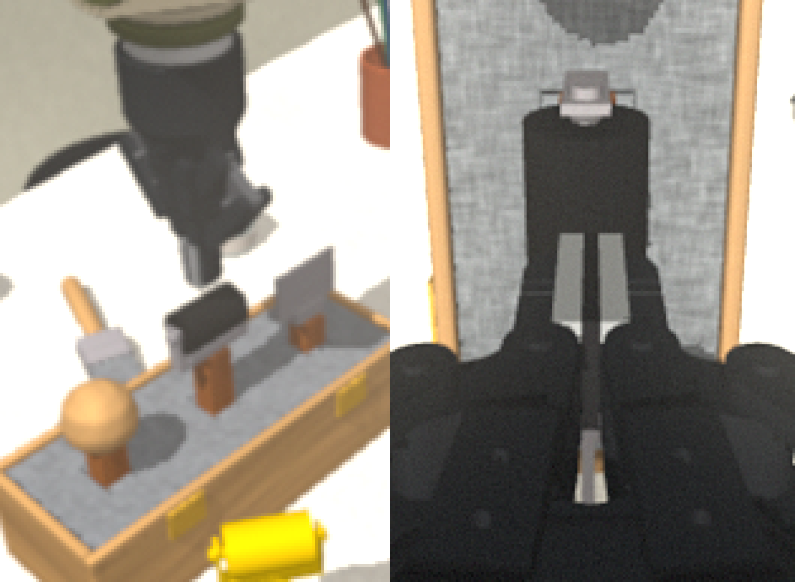

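Both views show the true finger ends about 40 mm behind the reported TCP: side crop (205,283) and wrist crop (590,232) both back-project to around TCP+40 mm. So the fingers shut above the roller. I'll go by the pictures: open, go 50 mm lower in steps, and watch the force.

>>> play_rows([
  [[0,0,0],[0,0,0]],
  [[0,0,0],[0,0,0]],
  [[0,0,0],[0,0,0]],
  [[0,0,0],[0,0,0]],
  [[0,0,0],[0,0,0]],
  [[0,0,0],[0,0,0]],
  [[0,0,0],[0,0,0]],
  [[0,0,0],[0,0,0]],
  [[0,0,0],[0,0,0]],
  [[0,0,5],[0,0,0]],
  [[0,0,5],[0,0,0]],
  [[0,0,5],[0,0,0]],
  [[0,0,5],[0,0,0]],
  [[0,0,5],[0,0,0]],
  [[0,0,0],[0,0,0]],
], fingers=85)

```text
time_s: 8.65
eef_pos: [565.7, 124.1, 121.1]
ee_rot: [0.0, 0.998, -0.057, -0.001]
force: [-0.9, 0.3, 0.7]
grip_width: 0.996
```

>>> play_rows([
  [[0,0,5],[0,0,0]],
  [[0,0,5],[0,0,0]],
  [[0,0,5],[0,0,0]],
  [[0,0,5],[0,0,0]],
  [[0,0,5],[0,0,0]],
  [[0,0,4],[0,0,0]],
  [[0,0,0],[0,0,0]],
  [[0,0,0],[0,0,0]],
])

```text
time_s: 9.32
eef_pos: [566.2, 124.2, 93.3]
ee_rot: [0.0, 0.998, -0.057, -0.0]
force: [0.8, -0.4, -0.7]
grip_width: 0.994
```

>>> play_rows([
  [[0,0,0],[0,0,0]],
  [[0,0,0],[0,0,0]],
  [[0,0,0],[0,0,0]],
  [[0,0,0],[0,0,0]],
  [[0,0,0],[0,0,0]],
  [[0,0,0],[0,0,0]],
  [[0,0,0],[0,0,0]],
  [[0,0,0],[0,0,0]],
  [[0,0,0],[0,0,0]],
], fingers=0, squeeze=80)

```text
time_s: 10.07
eef_pos: [566.4, 124.2, 93.9]
ee_rot: [-0.0, 0.998, -0.057, 0.0]
force: [-2.6, 0.5, 4.8]
grip_width: 0.354
```

Gripped at about 30 mm, so the roller is between the pads. Now a slow straight pull.

>>> play_rows([
  [[0,0,-2],[0,0,0]],
  [[0,0,-2],[0,0,0]],
  [[0,0,-2],[0,0,0]],
  [[0,0,-2],[0,0,0]],
  [[0,0,-2],[0,0,0]],
])

```text
time_s: 10.48
eef_pos: [565.8, 124.2, 103.0]
ee_rot: [0.0, 0.998, -0.057, -0.001]
force: [-0.1, 0.2, -10.1]
grip_width: 0.352
```

>>> play_rows([
  [[0,0,-4],[0,0,0]],
  [[0,0,-4],[0,0,0]],
  [[0,0,-4],[0,0,0]],
  [[0,0,-4],[0,0,0]],
  [[0,0,-4],[0,0,0]],
])

```text
time_s: 10.9
eef_pos: [566.2, 124.2, 123.9]
ee_rot: [-0.0, 0.998, -0.057, -0.0]
force: [-1.0, 0.1, -9.2]
grip_width: 0.355
```

The foam drags at 10 N, and the width is steady. Continuing up.

>>> play_rows([
  [[0,0,-5],[0,0,0]],
  [[0,0,-5],[0,0,0]],
  [[0,0,-5],[0,0,0]],
  [[0,0,-5],[0,0,0]],
  [[0,0,-5],[0,0,0]],
  [[0,0,-5],[0,0,0]],
  [[0,0,-8],[0,0,0]],
  [[0,0,-12],[0,0,0]],
  [[0,0,-15],[0,0,0]],
  [[0,0,-15],[0,0,0]],
  [[0,0,-15],[0,0,0]],
  [[0,0,-15],[0,0,0]],
  [[0,0,-15],[0,0,0]],
  [[0,0,-15],[0,0,0]],
  [[0,0,-10],[0,0,0]],
  [[0,0,-5],[0,0,0]],
  [[0,0,0],[0,0,0]],
  [[0,0,0],[0,0,0]],
])

```text
time_s: 12.4
eef_pos: [566.2, 124.1, 278.2]
ee_rot: [-0.0, 0.998, -0.057, -0.0]
force: [-0.7, -0.3, -2.0]
grip_width: 0.355
```

Run:
```python
from h import *
np.set_printoptions(precision=1,suppress=True)
s=ctrl.sense();a=save('side','s5.png');t=save('top','t5.png')
for c in('side','top'):
  for n in('roller_mid','pot_rim','scraper_mid','dabber_mid'):
    print(c,n,[(np.round(np.array(d['position'])*[640,400],1),round(d['p'],2)) for d in ctrl.spot_in(c,n)])
e=np.array(s['eef_pos']);print(e,s['force'],proj(P('side'),e+[0,0,64]))
f=lambda i,x0,y0,w,h,W: cv2.resize(i[y0:y0+h,x0:x0+w],(W,int(h*W/w)),interpolation=3)
A=f(a,170,60,230,250,540);B=f(t,390,100,110,250,256)
o=np.hstack([A[:580],B[:580]]);cv2.imwrite('pics/c5.png',np.clip(o[...,::-1].astype(float)*1.4,0,255).astype(np.uint8));print(o.shape)
```

```text
side roller_mid [(array([247.1, 160.4]), 0.97), (array([280.6, 299.8]), 0.77), (array([329.5, 256.3]), 0.71)]
side pot_rim [(array([341.8, 181.6]), 0.87), (array([248. , 159.8]), 0.33)]
side scraper_mid [(array([290.4, 207.2]), 0.61)]
side dabber_mid [(array([223.4, 251.5]), 0.97)]
top roller_mid [(array([241.3, 125.3]), 0.93), (array([267.1, 239.2]), 0.55)]
top pot_rim [(array([435.2, 160. ]), 0.96)]
top scraper_mid [(array([300.8, 158.3]), 0.69)]
top dabber_mid []
[566.2 124.1 278.2] [-0.7 -0.3 -2. ] [250.1 134.5]
(580, 796, 3)
```

View pics/c5.png

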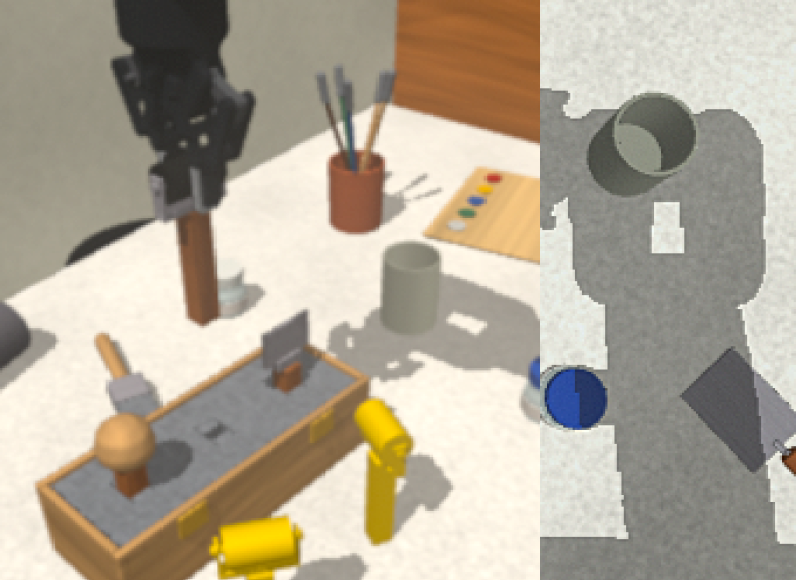

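The roller is out and upright, with the handle's end at side crop (203,322). The scraper and dabber are unmoved. The pot rim is at side crop (411,259) and top crop (655,133).

Run:
```python
from h import *
np.set_printoptions(precision=1,suppress=True)
S,T=P('side'),P('top')
a=(345.1,170.3);b=(439.5,157.2);X=tri([(S,a),(T,b)]);print('rim',X,onz(S,a,95),onz(T,b,95))
for z in(190,200,205,210,215):print(z,proj(S,[566,124,z]))
for z in(330,340):print(z,proj(S,[566,124,z]),proj(T,[566,124,z]))
e=np.array(ctrl.sense()['eef_pos']);m=np.mean([onz(S,a,95),onz(T,b,95)],0);print(m,tool([m[0]-e[0],m[1]-e[1],0]))
```

```text
rim [ 575.7 -239.3   88.6] [ 569.8 -230.1] [ 574.6 -237. ]
190 [257.3 203.3]
200 [256.9 199.3]
205 [256.7 197.2]
210 [256.5 195.2]
215 [256.3 193.1]
330 [250.9 140.7] [222.6 113.8]
340 [250.4 135.6] [220.8 111.1]
[ 572.2 -233.6] [ 46.3 354.8  -0. ]
```

>>> play_rows([
  [[1,8,0],[0,0,0]],
  [[2,16,0],[0,0,0]],
  [[3,22,0],[0,0,0]],
  [[3,22,0],[0,0,0]],
  [[3,22,0],[0,0,0]],
  [[3,22,0],[0,0,0]],
  [[3,22,0],[0,0,0]],
  [[3,22,0],[0,0,0]],
  [[3,22,0],[0,0,0]],
  [[3,22,0],[0,0,0]],
  [[3,22,0],[0,0,0]],
  [[3,22,0],[0,0,0]],
  [[3,22,0],[0,0,0]],
  [[3,22,0],[0,0,0]],
  [[3,22,0],[0,0,0]],
  [[3,22,0],[0,0,0]],
  [[2,16,0],[0,0,0]],
  [[1,9,0],[0,0,0]],
  [[0,0,0],[0,0,0]],
  [[0,0,0],[0,0,0]],
])

```text
time_s: 14.57
eef_pos: [573.6, -235.7, 278.4]
ee_rot: [-0.0, 0.998, -0.057, -0.0]
force: [0.1, 0.8, -1.8]
grip_width: 0.355
```

>>> play_rows([
  [[0,0,15],[0,0,0]],
  [[0,0,15],[0,0,0]],
  [[0,0,15],[0,0,0]],
  [[0,0,15],[0,0,0]],
  [[0,0,15],[0,0,0]],
  [[0,0,10],[0,0,0]],
  [[0,0,5],[0,0,0]],
  [[0,0,0],[0,0,0]],
  [[0,0,0],[0,0,0]],
])

```text
time_s: 15.32
eef_pos: [573.9, -235.7, 189.2]
ee_rot: [0.0, 0.998, -0.056, 0.0]
force: [0.7, 0.5, -2.2]
grip_width: 0.354
```

Run:
```python
from h import *
np.set_printoptions(precision=1,suppress=True)
s=ctrl.sense();a=save('side','s6.png');b=save('wrist','w6.png')
print(s['time_s'],s['eef_pos'],s['force'],s['grip_width'])
f=lambda i,x0,y0,w,h,W: cv2.resize(i[y0:y0+h,x0:x0+w],(W,int(h*W/w)),interpolation=3)
A=f(a,280,90,130,190,390);B=f(b,190,60,260,340,400)
h=min(len(A),len(B));o=np.hstack([A[:h],B[:h]])
cv2.imwrite('pics/c6.png',np.clip(o[...,::-1].astype(float)*1.5,0,255).astype(np.uint8));print(o.shape)
for n,c in(('pot_rim','wrist'),('roller_mid','side'),('pot_rim','side')):print(n,[(np.round(np.array(d['position'])*[640,400],1),round(d['p'],2)) for d in ctrl.spot_in(c,n)])
e=np.array(s['eef_pos']);W=P('wrist',s);
for z in(e[2]+62,e[2]-71):print((proj(P('side'),[e[0],e[1],z])-[280,90])*3)
print((proj(P('side'),[573.5,-236,95])-[280,90])*3,'rim wrist',(proj(W,[573.5,-236,95])-[190,60])*400/260)
```

```text
15.3167 [ 573.9 -235.7  189.2] [ 0.7  0.5 -2.2] 0.35433113485026824
(523, 790, 3)
pot_rim [(array([318.8, 176.5]), 0.94)]
roller_mid [(array([343.8, 135.5]), 0.8), (array([279.9, 296. ]), 0.74), (array([331.2, 258.1]), 0.57)]
pot_rim [(array([341.1, 179.4]), 0.55)]
[205.   81.6]
[196.2 215.7]
[195.2 237.1] rim wrist [196.3 202.1]
```

View pics/c6.png

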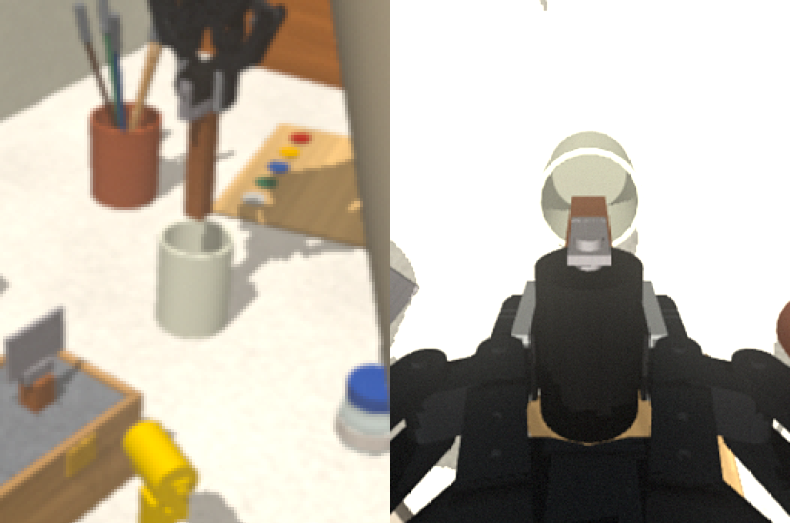

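The handle's end is at side crop (198,217), above the rim centre at (196,239). The wrist view agrees to about 3 mm, so I'll lower it.

>>> play_rows([
  [[0,0,5],[0,0,0]],
  [[0,0,8],[0,0,0]],
  [[0,0,10],[0,0,0]],
  [[0,0,10],[0,0,0]],
  [[0,0,10],[0,0,0]],
  [[0,0,10],[0,0,0]],
  [[0,0,10],[0,0,0]],
  [[0,0,10],[0,0,0]],
  [[0,0,8],[0,0,0]],
  [[0,0,6],[0,0,0]],
  [[0,0,4],[0,0,0]],
  [[0,0,4],[0,0,0]],
  [[0,0,0],[0,0,0]],
  [[0,0,0],[0,0,0]],
])

```text
time_s: 16.73
eef_pos: [573.7, -236.1, 93.7]
ee_rot: [0.0, 0.998, -0.057, 0.0]
force: [0.2, -0.1, -0.9]
grip_width: 0.35
```

>>> play_rows([
  [[0,0,2],[0,0,0]],
  [[0,0,2],[0,0,0]],
  [[0,0,2],[0,0,0]],
  [[0,0,2],[0,0,0]],
  [[0,0,2],[0,0,0]],
  [[0,0,0],[0,0,0]],
  [[0,0,0],[0,0,0]],
])

```text
time_s: 17.32
eef_pos: [573.6, -236.0, 83.4]
ee_rot: [-0.0, 0.998, -0.057, -0.0]
force: [-0.3, 0.7, -2.2]
grip_width: 0.354
```

>>> play_rows([
  [[0,0,1.5],[0,0,0]],
  [[0,0,1.5],[0,0,0]],
  [[0,0,1],[0,0,0]],
  [[0,0,0],[0,0,0]],
])

```text
time_s: 17.65
eef_pos: [573.5, -235.9, 79.2]
ee_rot: [-0.0, 0.998, -0.057, -0.0]
force: [0.3, 0.4, -2.4]
grip_width: 0.353
```

>>> play_rows([
  [[0,0,1],[0,0,0]],
  [[0,0,1],[0,0,0]],
  [[0,0,1],[0,0,0]],
  [[0,0,0],[0,0,0]],
])

```text
time_s: 17.98
eef_pos: [573.5, -235.9, 76.2]
ee_rot: [-0.0, 0.998, -0.057, -0.0]
force: [-0.1, -0.8, -2.0]
grip_width: 0.351
```

>>> play_rows([
  [[0,0,1],[0,0,0]],
  [[0,0,1],[0,0,0]],
  [[0,0,1],[0,0,0]],
  [[0,0,0],[0,0,0]],
])

```text
time_s: 18.32
eef_pos: [574.1, -236.4, 74.9]
ee_rot: [0.001, 0.998, -0.057, 0.001]
force: [-1.0, 1.3, 6.1]
grip_width: 0.358
```

>>> play_rows([
  [[0,0,1],[0,0,0]],
  [[0,0,1],[0,0,0]],
  [[0,0,0],[0,0,0]],
])

```text
time_s: 18.57
eef_pos: [574.6, -236.9, 74.8]
ee_rot: [0.001, 0.998, -0.056, 0.002]
force: [-5.1, 0.8, 18.7]
grip_width: 0.354
```

The floor is touched at TCP z of about 75.5, as predicted. I'll back off 2 mm to unload, then open in stages.

>>> play_rows([
  [[0,0,-1],[0,0,0]],
  [[0,0,-1],[0,0,0]],
  [[0,0,0],[0,0,0]],
  [[0,0,0],[0,0,0]],
], squeeze=40)

```text
time_s: 18.9
eef_pos: [574.0, -236.4, 74.9]
ee_rot: [0.001, 0.998, -0.057, 0.001]
force: [-2.5, 1.7, 8.0]
grip_width: 0.352
```

>>> play_rows([
  [[0,0,0],[0,0,0]],
  [[0,0,0],[0,0,0]],
  [[0,0,0],[0,0,0]],
  [[0,0,0],[0,0,0]],
  [[0,0,0],[0,0,0]],
  [[0,0,0],[0,0,0]],
], fingers=38)

```text
time_s: 19.4
eef_pos: [573.6, -236.0, 73.3]
ee_rot: [-0.0, 0.998, -0.057, -0.0]
force: [0.1, -1.4, -0.6]
grip_width: 0.445
```

>>> play_rows([
  [[0,0,0],[0,0,0]],
  [[0,0,0],[0,0,0]],
  [[0,0,0],[0,0,0]],
  [[0,0,0],[0,0,0]],
  [[0,0,0],[0,0,0]],
  [[0,0,0],[0,0,0]],
], fingers=55)

```text
time_s: 19.9
eef_pos: [573.6, -236.0, 73.5]
ee_rot: [0.0, 0.998, -0.057, 0.0]
force: [-0.0, 0.1, -0.2]
grip_width: 0.642
```

>>> play_rows([
  [[0,0,0],[0,0,0]],
  [[0,0,0],[0,0,0]],
  [[0,0,0],[0,0,0]],
  [[0,0,0],[0,0,0]],
  [[0,0,0],[0,0,0]],
  [[0,0,0],[0,0,0]],
  [[0,0,0],[0,0,0]],
  [[0,0,0],[0,0,0]],
], fingers=85)

```text
time_s: 20.57
eef_pos: [573.6, -236.0, 73.5]
ee_rot: [0.0, 0.998, -0.057, 0.0]
force: [0.1, 0.2, 0.5]
grip_width: 0.996
```

Run:
```python
from h import *
s=ctrl.sense();a=save('side','s7.png');b=save('wrist','w7.png')
print(s['time_s'],s['eef_pos'],s['force'],s['grip_width'])
f=lambda i,x0,y0,w,h,W: cv2.resize(i[y0:y0+h,x0:x0+w],(W,int(h*W/w)),interpolation=3)
A=f(a,280,90,130,190,390);B=f(b,190,60,260,340,400)
h=min(len(A),len(B));o=np.hstack([A[:h],B[:h]])
cv2.imwrite('pics/c7.png',np.clip(o[...,::-1].astype(float)*1.5,0,255).astype(np.uint8))
```

```text
20.5667 [ 573.62815245 -235.99365512   73.48975643] [0.05489162 0.16914986 0.47466823] 0.9961202711307399
```

View pics/c7.png

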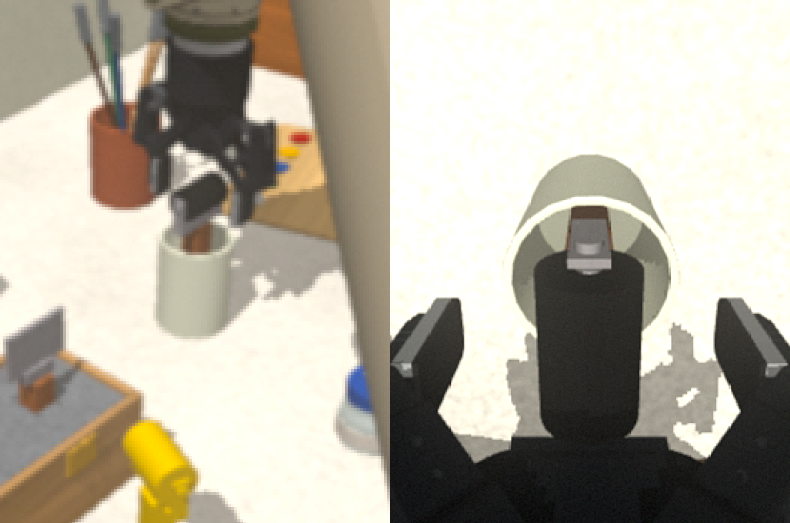

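The roller stands upright in the pot, free between the open fingers: wrist crop (590,340), pads at (430,340) and (745,340). I'll retreat straight up.

>>> play_rows([
  [[0,0,-4],[0,0,0]],
  [[0,0,-6],[0,0,0]],
  [[0,0,-8],[0,0,0]],
  [[0,0,-10],[0,0,0]],
  [[0,0,-12],[0,0,0]],
  [[0,0,-15],[0,0,0]],
  [[0,0,-15],[0,0,0]],
  [[0,0,-15],[0,0,0]],
  [[0,0,-15],[0,0,0]],
  [[0,0,-15],[0,0,0]],
  [[0,0,-15],[0,0,0]],
  [[0,0,-10],[0,0,0]],
  [[0,0,-5],[0,0,0]],
  [[0,0,0],[0,0,0]],
  [[0,0,0],[0,0,0]],
  [[0,0,0],[0,0,0]],
])

```text
time_s: 22.0
eef_pos: [573.3, -235.8, 217.5]
ee_rot: [-0.0, 0.998, -0.057, -0.001]
force: [0.8, -0.5, -0.2]
grip_width: 0.995
```

Run:
```python
from h import *
np.set_printoptions(precision=1,suppress=True)
s=ctrl.sense();a=save('side','s8.png');b=save('wrist','w8.png');t=save('top','t8.png')
print(s['time_s'],s['eef_pos'],s['force'],s['grip_width'])
for n,c in(('roller_mid','side'),('pot_rim','side'),('scraper_mid','side'),('dabber_mid','side'),('scraper_mid','top'),('dabber_mid','top'),('roller_mid','wrist')):print(n,c,[(np.round(np.array(d['position'])*[640,400],1),round(d['p'],2)) for d in ctrl.spot_in(c,n)])
print(proj(P('side'),[573.6,-236,139]))
f=lambda i,x0,y0,w,h,W: cv2.resize(i[y0:y0+h,x0:x0+w],(W,int(h*W/w)),interpolation=3)
A=f(a,200,90,210,220,480);B=f(b,230,60,180,340,270)
h=min(len(A),len(B));o=np.hstack([A[:h],B[:h]])
cv2.imwrite('pics/c8.png',np.clip(o[...,::-1].astype(float)*1.5,0,255).astype(np.uint8))
```

```text
22.0 [ 573.3 -235.8  217.5] [ 0.8 -0.5 -0.2] 0.9948990711220191
roller_mid side [(array([344.3, 160.9]), 0.92), (array([327.4, 257.9]), 0.62), (array([279.2, 298.3]), 0.57)]
pot_rim side [(array([344. , 185.7]), 0.88)]
scraper_mid side [(array([291.3, 209.7]), 0.57)]
dabber_mid side [(array([226. , 249.6]), 0.6)]
scraper_mid top [(array([299.6, 158.4]), 0.81)]
dabber_mid top [(array([195. , 144.5]), 0.64), (array([301. , 157.5]), 0.18)]
roller_mid wrist [(array([318.9, 193.7]), 0.57)]
[346.  155.4]
```

View pics/c8.png

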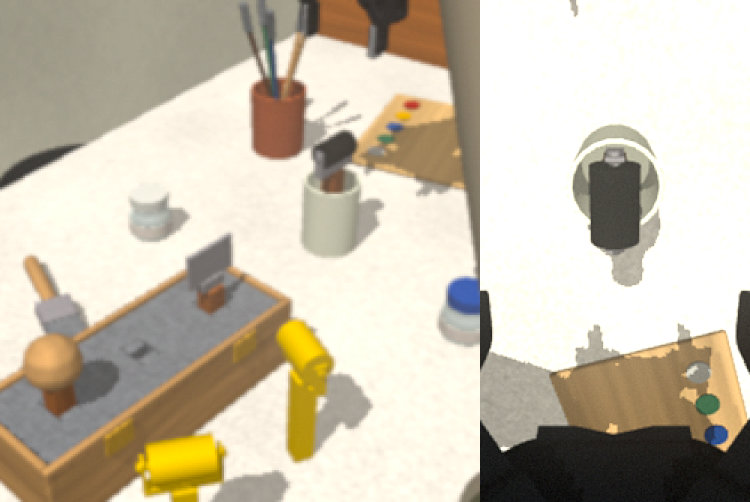

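The roller stands nearly upright in the upright pot at side crop (333,155). The scraper (210,270) and dabber (55,365) are in their places, and the gripper is well clear. Handing in.

```bash
python3 -c "
from rig import ctrl
print(ctrl.finish_job())"
```

```text
the job is handed in; nothing more can be done
None
```

The ink roller is out of its cutout and standing handle down in the pale pot, and the job was handed in at about 22 s of the 48 s allowed. I pulled it straight up by the black cylinder with no wiggling needed; the foam dragged at about 10 N. I carried it over the scraper and lowered it until the handle met the pot's floor, where the force rose to 19 N. I then backed off 2 mm, let go in stages and moved straight up.

- **Last pictures:** the roller stands nearly upright in the upright pot. The scraper and dabber are within about 3 px of where they started, and the gripper is well clear. `finish_job` gave no verdict.
- **What disagreed:** the first two closings shut on nothing. Both the side and wrist views showed the real finger ends about 40 mm behind the stated TCP, so I went lower by the pictures, which worked.
- **Height check:** the network's side-view point put the roller at z of about 140 mm, while wrist plus top gave 157. The 157 fits the description's 158 and the height at which the handle reached the floor.

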